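Shut and latch the vent flap

ROBOT

A 6-joint arm with a two-finger parallel gripper is mounted at the origin on the work surface. World frame = base frame: x ahead of the robot, y to its left, z up, the work surface at z = 0. Lengths are in mm, angles in degrees, forces in N, time in s.
With the tool pointing down it reaches from about 300 to 850 mm from the base axis. Payload 4.2 kg.
Tool frame: the origin (TCP) lies midway between the tips of the shut fingers; the grasp point (between the pads) lies 19 mm behind it; z points along the fingers, y is the line along which they close (so a half turn about z gives the same grasp; the last joint's range is limited). The gripper opens to 91 mm and grips with 3 to 60 N. Pads are 32 mm wide; open, the fingers measure 118 mm over their backs; the gripper's body (76 mm by 178 mm) begins 60 mm behind the grasp point.
Start: joints at [68.067, 18.312, 89.639, -0, 72.044, -1.146], TCP at [204.067, 537.587, 213.976] pointing down, gripper open.
Joint ranges: [-177.97, 177.97], [-48.28, 115.42], [12.27, 149.76], [-77.06, 257.06], [2.81, 150.46], [-146.56, 146.56]. Speed limits (degrees/s): [147.25, 147.25, 180, 180, 180, 180].

INTERFACE

Orientations are given as [roll, pitch, yaw] about the fixed x, y, z axes, in that order (R = Rz(yaw) Ry(pitch) Rx(roll)).
In Python, from workcell import env gives the robot as it stands.
- The arm moves only by the tool jog_arm, never from a script. Its argument "steps" is one flat list of numbers, 5 for each row, row after row: the closure, from 0 (fully open) to 1 (shut), then the shift along the tool's x, y, z in cm, then the turn about the tool's z in degrees. A call has 1 to 20 rows; each row is the pose to reach, as a shift and turn from the pose commanded when the call began, along the tool's axes at that moment; what a row does not reach only later rows make up. A row lasts 1/10 s, in which the tool goes at most 50 mm and 8.59 degrees, less where a joint would pass 70% of its speed; a pose out of reach is approached as far as the arm can. A call with a gripper value outside its range is refused whole. The fingers move at their own pace and stop on an object; "force" is the grip in N (left out, the last holds). Time passes only in rows, so rows that repeat a pose let the fingers close. It gives the time, the measured TCP pose, the force and the opening at its end, in the units of the state.
- env.state(): the state, without advancing time (a new reading comes with each control period).
- env.grab_frame(name): name is "side" or "top" or "wrist"; returns the picture (480x640x3 uint8, red, green, blue); there is no depth.
- env.camera_params(name): a dict with "fx", "fy", "cx", "cy" (pixels), "k1" (the pictures are not rectified: a ray, as slopes to the right and down, at radius r is drawn at 1 + k1 r^2 times it, then the intrinsics apply), "R" (3x3) and "t" (3): a world point X has camera coordinates R X + t. Camera axes: x right, y down, z forward; pixel columns grow to the right and rows downward; lengths in mm; the calibration is good to about 2 mm. A picture is of the moment at which its call begins: read the wrist's pose just before it. camera_params takes no time and is no camera call; for the wrist camera it gives the pose at the moment of the call.
- env.job_done(): hands the job in, once; it reports no verdict.
The state is a dict: "time_s": time; "qpos": joint angles; "qvel": joint speeds; "effort": joint torques, N m; "ee_pos": TCP position; "ee_rot": TCP orientation; "force": force on the tool from outside, world axes, zero at the start; "torque": the same for the moment, N m; "gripper_width": finger opening in mm.
Only numpy, scipy, OpenCV 4.12 (cv2) and the standard library are available. Lean on these libraries where they do the work, as an engineer would, in place of code of your own. Each camera call takes 0.05 s, during which the arm holds its last target. There are 200 camera calls.

TASK

Close the ventilation opening on the cabinet top: push the tin flap down with a fingertip until it is fully shut, and only then push the black latch arm round with a finger until it lies across the shut flap with its yellow tip right over the red spot. Do not grip or force the latch arm, and leave everything else standing where it is.

Things in the scene. Friction and masses are not known exactly. Their poses are not given: they have to be found in the camera images.
- vent: The dark steel frame of the ventilation opening, fixed to the top, 152 x 172 mm and 8 mm high. Origin on the work surface under its centre; its x axis points from the flap's free edge to the flap's hinge, y along the hinge, z up. Its place and yaw (up to 0.3 rad) vary.
- flap (a joint): Opening angle of the tin flap, rad: 0 is fully shut (lying flat on the frame, its stop), growing as the free edge (on the robot's side) rises; starts partly open. The stiff hinge leaves the flap where it is put; about 0.3 N m moves it (some 4 N at 75 mm from the hinge). Pushing along the arc of its edge (down and towards the robot) avoids jamming it.
- flap_hinge (a point): Middle of the flap's hinge line, at the flap's upper face, 11.5 mm above the work surface, 65 mm along the vent's +x from the vent's origin. The flap is a tin sheet 130 mm (hinge to free edge) x 150 mm, 3 mm thick, with a rolled free edge 7 mm thick.
- flap_edge (a point): Middle of the flap's free edge, at the upper face, 130 mm from the hinge line; it moves with the flap and lies 11.5 mm above the work surface when shut (the roll stands 2 mm higher).
- flap_spot (a point): Centre of the red painted spot, 26 mm across, on the flap's upper face, on its centre line, 100 mm from the hinge line; it moves with the flap.
- latch_base: The fixed foot and brass pillar (22 mm across) that carry the latch arm, standing 100 mm left or right (vent's +y or -y; it varies) of the flap's centre line and level with the red spot of the shut flap. Origin on the work surface on the pivot axis; axes parallel to the vent's.
- latch (a joint): Angle of the latch arm about its upright pivot, rad: at 0 it points along the vent's -x (towards the robot), positive turns it counter-clockwise seen from above (towards the vent's -y). Starts within 0.5 of 0, stops at -2.3 and 2.3. It must end at +1.57 if the pivot stands on the vent's +y side, at -1.57 if on the -y side; there is no stop there. It stays where it is left (friction; about 0.7 N at 80 mm from the pivot turns it).
- latch_pivot (a point): Point on the pivot axis at the height of the arm's upper face, 36 mm above the work surface; a brass boss 24 mm across, 2 mm higher, sits there.
- latch_tip (a point): Middle of the arm's outer end (yellow), at its upper face, 36 mm above the work surface, 100 mm from the pivot axis. The arm is a straight black bar 14 mm wide and 16 mm high, its underside 20 mm above the work surface, so that it passes 6.5 mm above the shut flap.
- posts: A pair of brass contact posts on a fixed bakelite foot 70 x 34 mm, 44 mm high, on the other side of the flap from the latch. Origin under its centre.
- core: Loose grey iron core block, 45 x 60 x 50 mm high, beside the flap. Origin under its centre. Not to be moved.
- weight: Loose brass weight, 40 mm across, 51 mm high, beside the flap. Origin under its centre. Not to be moved. (Farther off, the transformer, the cathode tube in its cradle, a rheostat, a meter and an open wooden box are fixed, up to 145 mm high, all more than 0.2 m from the middle of the vent.)
Things that resemble listed ones, but are neither listed nor needed, are in the scene too. Several things have the shape of the vent; the one meant has the colours described above.

How it is judged:
By the outcome, as a careful person would: the job done as asked, in the order asked, and still so for the second after the job is handed in, with the robot touching nothing.
It also fails if it takes over 51 s, if anything falls off the work surface, if the arm or the gripper's body presses on something with over 40 N, if the wrist force passes 120 N, or if a joint passes its speed limit or range.

## Working session

There is one attempt and no reset: what is moved stays moved. The work goes in short steps, Python scripts to look and compute and a tool call to move; the robot and the scene stay as the last step left them, time stands still between calls to the robot, and variables do not carry over. Pictures are saved under pics/ and viewed, on a budget of 10 in all, crops included, one or two more only if the job needs it, and the job is handed in when it is done.

Besides the shell and the picture viewer there is one more tool, called after "Call:" as name(argument=value, ...) on one line, values as JSON. jog_arm: Moves the arm, as the interface text tells. Its arguments: {"type":"object","properties":{"steps":{"type":"array","items":{"type":"number"}},"force":{"type":"number"}},"required":["steps"]}

```bash
mkdir -p pics; cat > h.py <<'E'
import numpy as np, cv2
from workcell import env
def snap(n,f):
    p=env.camera_params(n); im=env.grab_frame(n); cv2.imwrite('pics/'+f,im[:,:,::-1]); return im,p
def ray(p,u,v):
    x=np.array([(u-p['cx'])/p['fx'],(v-p['cy'])/p['fy']]); y=x.copy()
    for _ in range(20): y=x/(1+p['k1']*(y@y))
    R=np.array(p['R']);t=np.array(p['t']); d=R.T@np.array([*y,1]); return -R.T@t,d
def onz(p,u,v,z):
    o,d=ray(p,u,v); return o+d*(z-o[2])/d[2]
def proj(p,X):
    c=np.array(p['R'])@np.array(X,float)+np.array(p['t']); s=c[:2]/c[2]; s=s*(1+p['k1']*(s@s)); return [p['fx']*s[0]+p['cx'],p['fy']*s[1]+p['cy']]
def tri(p,a,q,b):
    o,d=ray(p,*a);o2,e=ray(q,*b); s=np.linalg.lstsq(np.c_[d,-e],o2-o,rcond=None)[0]; A=o+d*s[0];B=o2+e*s[1]; return (A+B)/2,np.linalg.norm(A-B)
E
python3 - <<'E'
from h import *
s=env.state();print(s)
for n in('top','side'):
    im,p=snap(n,n+'0.png');print(n,p)
E
```

```text
{'time_s': 0.0, 'qpos': array([ 6.80663765e+01,  1.83516543e+01,  8.97065712e+01, -1.87002051e-03,
        7.20421905e+01, -1.14636634e+00]), 'qvel': array([-0.02951483,  0.04201624, -0.0823738 , -0.04648554, -0.03769708,
       -0.05781277]), 'effort': array([-1.78559738e-03, -4.12461877e+01, -2.31970650e+01,  7.25733046e-02,
        4.58965043e-02, -1.16104393e-04]), 'ee_pos': array([203.89402604, 537.10277178, 213.11901667]), 'ee_rot': array([-1.79899569e+02, -2.31423878e-04,  1.59213321e+02]), 'force': array([-0.6118803 ,  0.07891948, -0.14041061]), 'torque': array([-0.00971542, -0.02663122,  0.05644757]), 'gripper_width': 91.36723645294886}
top {'fx': 435.9393121363119, 'fy': 435.9393121363119, 'cx': 319.1093102803964, 'cy': 231.78532462678228, 'k1': -0.05294651835138089, 'R': array([[ 0.01554809, -0.99981148, -0.01162981],
       [-0.98146827, -0.01303902, -0.19118058],
       [ 0.1909929 ,  0.01438678, -0.98148598]]), 't': array([ 61.00556655, 549.45924194, 651.12989308])}
side {'fx': 493.6270413694319, 'fy': 493.6270413694319, 'cx': 313.27566404755635, 'cy': 239.19229597840905, 'k1': -0.1294219176271187, 'R': array([[ 0.77900723, -0.6269828 , -0.00634763],
       [-0.42398466, -0.51927591, -0.74201721],
       [ 0.46193586,  0.58072807, -0.67035078]]), 't': array([-414.86375526,  310.45606494,  558.0581751 ])}
```

View pics/top0.png

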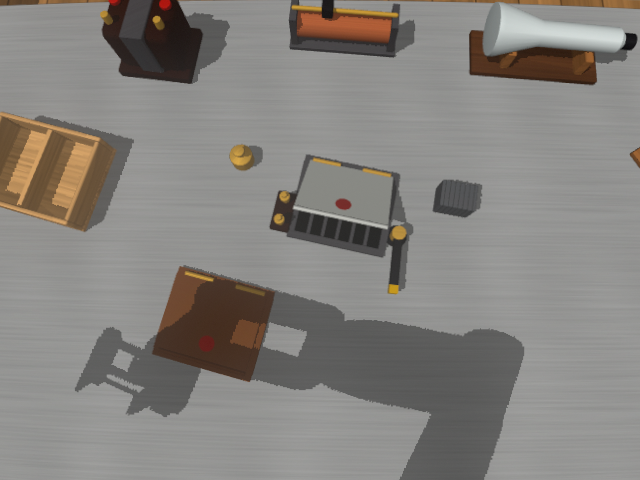

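View pics/side0.png

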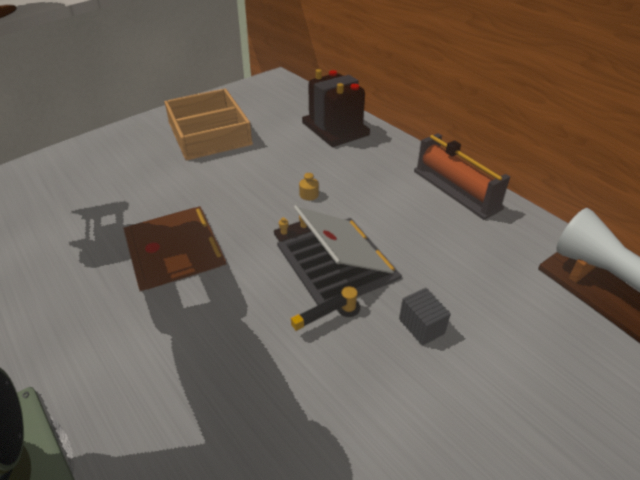

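Two candidates for the vent in the top view. The one at (343,205) has a grey tin flap on a dark slatted frame, with the posts at (282,212) and the black latch at (397,258). The one at (213,325) is a brown look-alike with no latch. The grey one fits the description. Its latch is on the right, the vent's -y side, so the target angle is -1.57.

```bash
python3 - <<'E'
from h import *
p=env.camera_params('top');q=env.camera_params('side')
t=cv2.imread('pics/top0.png');s=cv2.imread('pics/side0.png')
def blob(im,x0,x1,y0,y1,f):
    m=np.zeros(im.shape[:2],bool);r=im[y0:y1,x0:x1].astype(int);m[y0:y1,x0:x1]=f(r[...,2],r[...,1],r[...,0]);y,x=np.nonzero(m);return x.mean(),y.mean(),len(x)
red=lambda r,g,b:(r>90)&(g<60)
yel=lambda r,g,b:(r>130)&(g>80)&(b<70)
a=blob(t,320,370,185,225,red);b=blob(s,310,345,220,250,red);print(a,b)
print('spot',tri(p,a[:2],q,b[:2]))
a=blob(t,380,405,280,300,yel);b=blob(s,285,308,310,332,yel);print('tip',a,b,tri(p,a[:2],q,b[:2]),onz(p,*a[:2],36))
a=blob(t,385,412,222,245,yel);b=blob(s,338,362,284,300,yel);print('piv',a,b,onz(p,399,232,38),onz(q,349,293,38))
for c in [(308,157),(399,171),(384,254),(288,236)]: print('corner',onz(p,*c,8))
a=blob(t,300,400,150,185,yel);b=blob(s,345,400,215,275,yel);print('hinge',a,b,onz(p,*a[:2],11.5),onz(q,*b[:2],11.5))
A=t[130:310,250:490];B=s[180:360,240:480]
cv2.imwrite('pics/crop.png',np.vstack([cv2.resize(A,None,fx=1.66,fy=1.66,interpolation=2),cv2.resize(B,None,fx=1.66,fy=1.66,interpolation=2)]))
E
```

```text
(np.float64(342.9816513761468), np.float64(203.90825688073394), 109) (np.float64(329.1904761904762), np.float64(234.66666666666666), 42)
spot (array([591.51545399,  31.21803222,  68.49432317]), np.float64(0.028543738490033044))
tip (np.float64(392.78409090909093), np.float64(288.72727272727275), 88) (np.float64(296.42857142857144), np.float64(319.012987012987), 77) (array([459.81836811, -51.53025272,  34.86990369]), np.float64(0.022641056242431436)) [459.73523129 -51.34947407  36.        ]
piv (np.float64(398.34013605442175), np.float64(232.40816326530611), 147) (np.float64(348.9133858267717), np.float64(292.21259842519686), 127) [552.90459304 -62.7657838   38.        ] [551.06225427 -64.14059501  38.        ]
corner [693.08241905  91.53755019   8.        ]
corner [668.91424881 -70.21564602   8.        ]
corner [520.25050331 -41.60684856   8.        ]
corner [549.25193968 123.00791088   8.        ]
hinge (np.float64(351.9483870967742), np.float64(166.66451612903225), 155) (np.float64(373.05405405405406), np.float64(246.19819819819818), 111) [674.61513425  13.35765416  11.5       ] [673.69072235   7.65246533  11.5       ]
```

View pics/crop.png

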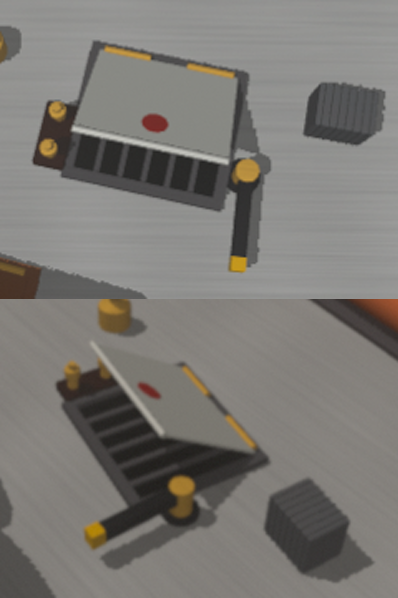

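The crop confirms it: grey tin flap with the red spot at about 0.6 rad open, dark frame, yellow-tipped latch on a brass pillar. I'm moving above the flap with the fingers shut and aligned to the vent.

Call:
jog_arm(steps=[1,-5,-3,0,-3,1,-10,-6,1,-6,1,-15,-9,2,-10.3,1,-54,-33.7,3.4,-10.3,1,-54,-33.7,3.4,-10.3,1,-54,-33.7,3.4,-10.3,1,-54,-33.7,3.4,-10.3,1,-54,-33.7,3.4,-10.3,1,-54,-33.7,3.4,-10.3,1,-54,-33.7,3.4,-10.3,1,-54,-33.7,3.4,-10.3,1,-54,-33.7,3.4,-10.3,1,-54,-33.7,3.4,-10.3,1,-54,-33.7,3.4,-10.3,1,-54,-33.7,3.4,-10.3,1,-54,-33.7,3.4,-10.3,1,-54,-33.7,3.4,-10.3,1,-54,-33.7,3.4,-10.3], force=20)

```text
time_s: 1.9
ee_pos: [588.8, 32.0, 180.2]
ee_rot: [180.0, 0.0, 169.6]
force: [0.4, -0.7, -0.8]
gripper_width: 0.6
```

```bash
python3 - <<'E'
from h import *
s=env.state();print(s['time_s'],s['ee_pos'],s['ee_rot'],s['force'],s['gripper_width'])
im,p=snap('wrist','w1.png');print(p)
V=np.array([606,27.5,0]);a=np.radians(-10.5);X=np.array([np.cos(a),np.sin(a),0]);Y=np.array([-X[1],X[0],0]);Z=np.array([0,0,1])
print(proj(p,V+65*X+11.5*Z),proj(p,V-35*X-100*Y+38*Z))
E
```

```text
1.9 [588.7804297   31.96906583 180.24563541] [1.79987586e+02 1.01351717e-02 1.69606655e+02] [ 0.3827494  -0.65023193 -0.83310286] 0.6072579273601493
{'fx': 428.97346193883794, 'fy': 428.97346193883794, 'cx': 319.14620881374316, 'cy': 237.20819202309815, 'k1': -0.08571794428386224, 'R': array([[ 1.77843439e-01,  9.84058786e-01, -1.31683119e-04],
       [ 9.41501230e-01, -1.70113319e-01,  2.90924204e-01],
       [ 2.86264118e-01, -5.18629406e-02, -9.56746095e-01]]), 't': array([-137.05433122, -571.26795688,  193.42870065])}
[np.float64(316.26742978194943), np.float64(306.1443512755525)] [np.float64(183.11432413494555), np.float64(199.54687763419037)]
```

View pics/w1.png

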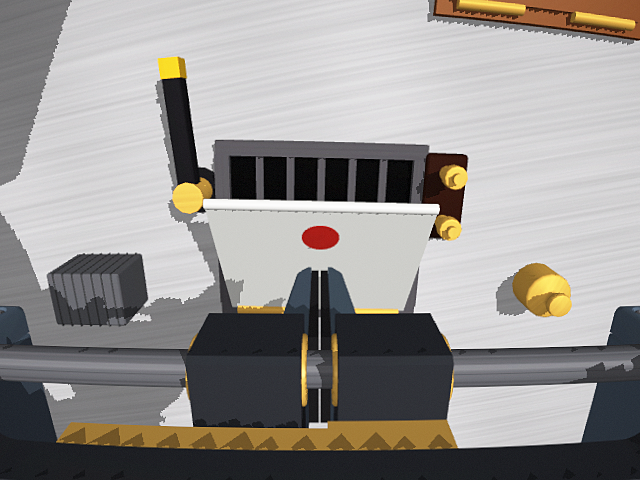

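The wrist view shows the pivot boss at (188,197), the tip at (172,67), the spot at (320,237), and the frame's front edge from (216,141) to (428,146). I'll refine the pose from these.

```bash
python3 - <<'E'
from h import *
p=env.camera_params('wrist')
A=onz(p,216,140.5,8);B=onz(p,428.5,146,8);print(A,B,np.linalg.norm(B-A))
Yv=(B-A)/np.linalg.norm(B-A);X=np.array([Yv[1],-Yv[0],0]);print('yaw',np.degrees(np.arctan2(X[1],X[0])))
print('vent',(A+B)/2+76*X)
P=onz(p,188,197,38);print('piv',P,'vent from piv',P+35*X+100*Yv)
T=onz(p,173,58,36);print('tip end',T,np.linalg.norm((T-P)[:2]))
S=tri(p,(320,237),env.camera_params('top'),(343,203.9));print('spot',S)
C=onz(p,320,237,68.5);print(C)
E
```

```text
[516.64104085 -36.98174292   8.        ] [550.75425475 127.71543458   8.        ] 168.19295954341058
yaw -11.70202417559493
vent [608.11803688  29.95238221   8.        ]
piv [552.2779311  -60.41812065  38.        ] vent from piv [606.83266768  30.40467779  38.        ]
tip end [454.53527291 -46.60193469  36.        ] 98.71430608030826
spot (array([595.30575679,  31.39505933,  55.09041781]), np.float64(1.5953560142559537))
[591.53911636  32.8542858   68.5       ]
```

Call:
jog_arm(steps=[1,0,0,4,0,1,0,0,8,0,1,0,0,9.5,0,1,0,0,10.2,0,1,0.25,0,10.7,0,1,0.5,0,11.2,0,1,0.75,0,11.8,0,1,1.0,0,12.3,0,1,1.2,0,12.9,0,1,1.4,0,13.4,0,1,1.6,0,14,0,1,1.7,0,14.5,0,1,1.8,0,15.1,0,1,1.9,0,15.7,0,1,1.9,0,15.7,0])

```text
time_s: 3.45
ee_pos: [569.8, 34.2, 21.8]
ee_rot: [-180.0, -0.1, 169.5]
force: [-0.1, -0.0, -0.1]
gripper_width: 0.4
```

```bash
python3 - <<'E'
from h import *
im,p=snap('wrist','w2.png');im2,q=snap('side','s2.png')
cv2.imwrite('pics/c2.png',np.hstack([im[60:360,150:500],cv2.resize(im2[180:340,230:420],(356,300),interpolation=2)])[:,:,::-1])
E
```

```text
(no output)
```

View pics/c2.png

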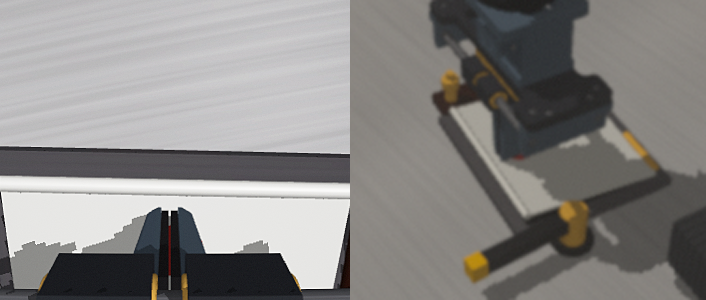

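The flap is following and is nearly down. Its edge roll lies near the frame front in the left half of the crop. Now I'll press it to its stop.

Call:
jog_arm(steps=[1,0.1,0,0.4,0,1,0.1,0,0.8,0,1,0.1,0,1.1,0,1,0.1,0,1.3,0,1,0.1,0,1.3,0])

```text
time_s: 4.05
ee_pos: [569.9, 34.5, 11.6]
ee_rot: [180.0, 0.0, 169.5]
force: [-1.3, -0.4, 12.7]
gripper_width: 0.3
```

Call:
jog_arm(steps=[1,0,0,0.1,0,1,0,0,0.2,0,1,0,0,0.2,0])

```text
time_s: 4.35
ee_pos: [570.0, 34.5, 11.5]
ee_rot: [180.0, 0.1, 169.5]
force: [-7.4, -0.4, 24.8]
gripper_width: 0.9
```

The flap is hard on its stop: z stays at 11.5 with 25 N. I'll lift and take a check look.

Call:
jog_arm(steps=[1,0,0,-2,0,1,0,0,-6,0,1,0,0,-11,0,1,-3,0,-16,0,1,-5,0,-18,0,1,-5,0,-18,0,1,-5,0,-18,0])

```text
time_s: 5.05
ee_pos: [618.3, 25.4, 187.3]
ee_rot: [-180.0, -0.1, 169.5]
force: [-0.9, -0.3, -0.1]
gripper_width: 0.7
```

```bash
python3 - <<'E'
from h import *
im,p=snap('wrist','w3.png');print(env.state()['ee_pos'])
def cen(f,x0,x1,y0,y1):
    r=im[y0:y1,x0:x1].astype(int);y,x=np.nonzero(f(r[...,0],r[...,1],r[...,2]));return x.mean()+x0,y.mean()+y0,len(x)
s=cen(lambda r,g,b:(r>100)&(g<60),200,450,100,330);S=onz(p,*s[:2],11.5);print('spot if shut',s,S, S+[98.1,-19.6,0])
E
```

```text
[617.23312693  25.46055746 186.24808835]
spot if shut (np.float64(321.7513020833333), np.float64(155.19140625), 768) [572.65322345  36.67020934  11.5       ] [670.75322345  17.07020934  11.5       ]
```

View pics/w3.png

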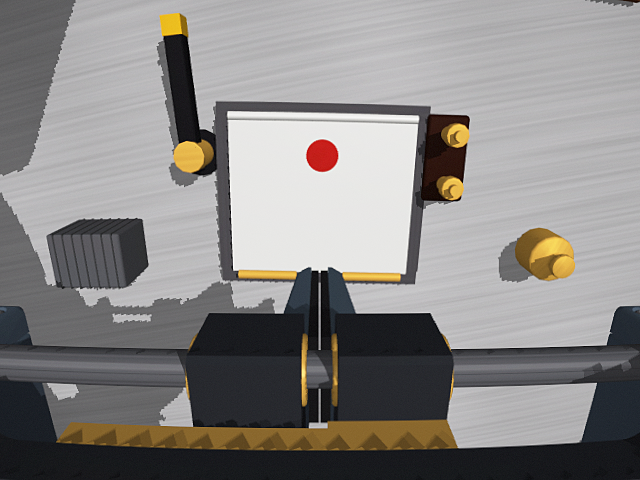

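The flap lies shut: the spot at (322,155) maps to (573,37), as expected for the shut pose. The latch hasn't moved. Next I'll set the shut fingers down beside the arm, on its outer (-y) side.

Call:
jog_arm(steps=[1,4,-4.3,2,-2.5,1,8,-8.6,5,-2.5,1,12.3,-13.2,8,-2.5,1,12.3,-13.2,9,-2.5,1,12.3,-13.2,9,-2.5,1,12.3,-13.2,13,-2.5,1,12.3,-13.2,16.4,-2.5,1,12.3,-13.2,16.4,-2.5,1,12.3,-13.2,16.4,-2.5])

```text
time_s: 6.0
ee_pos: [473.3, -81.5, 23.6]
ee_rot: [180.0, -0.1, 172.0]
force: [-0.0, 0.3, 0.1]
gripper_width: 0.7
```

```bash
python3 - <<'E'
from h import *
print(env.state()['ee_pos'],env.state()['ee_rot'])
im,p=snap('top','t4.png');im2,q=snap('wrist','w4.png')
cv2.imwrite('pics/c4.png',np.hstack([cv2.resize(im[180:340,330:500],(340,320),interpolation=2),cv2.resize(im2,(427,320))])[:,:,::-1])
# sweep path: tool yaw follows arm; TCP for arm dir f with gap g, in tool axes at start yaw 172
P=np.array([552.3,-60.9]);c=lambda f:np.array([np.cos(np.radians(f)),np.sin(np.radians(f))])
T=lambda f,o:P+75*c(f)-o*c(f-90)
T0=np.array([473.5,-82.2])
for f in [172,164,156,148,140,132,124,116,108,100,92,88,85,83,81,79,78.5]:
    d=T(f,20.5)-T0;print(f,round(d@c(172)/10,1),round(d@c(82)/10,1),172-f)
E
```

```text
[473.28410233 -81.48835896  23.57345622] [ 1.79981782e+02 -1.36875642e-01  1.72034233e+02]
172 -0.0 1.2 0
164 0.2 2.2 8
156 0.3 3.3 16
148 0.2 4.4 24
140 -0.1 5.4 32
132 -0.4 6.5 40
124 -1.0 7.4 48
116 -1.6 8.3 56
108 -2.4 9.0 64
100 -3.2 9.7 72
92 -4.2 10.2 80
88 -4.7 10.5 84
85 -5.1 10.6 87
83 -5.3 10.7 89
81 -5.6 10.7 91
79 -5.9 10.8 93
78.5 -5.9 10.8 93.5
```

View pics/c4.png

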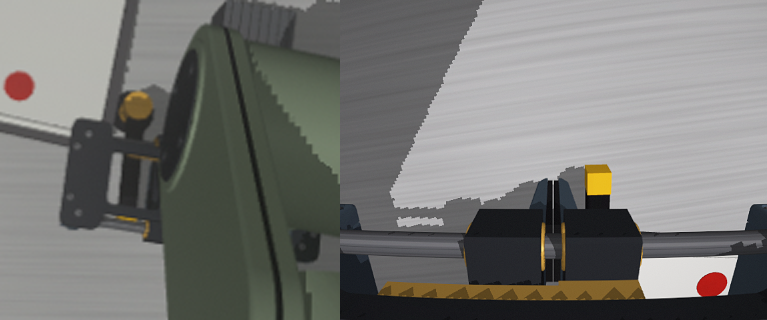

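The fingers stand just outside the arm, clear of it. I'll sweep most of the way, with the tool turning along with the arm.

Call:
jog_arm(steps=[1,0,0.7,0,0,1,0,1.2,0,0,1,0.2,2.2,0,8,1,0.3,3.3,0,16,1,0.2,4.4,0,24,1,-0.1,5.4,0,32,1,-0.4,6.5,0,40,1,-1,7.4,0,48,1,-1.6,8.3,0,56,1,-2.4,9,0,64,1,-3.2,9.7,0,72,1,-3.7,10,0,76,1,-4.2,10.2,0,80,1,-4.2,10.2,0,80])

```text
time_s: 7.5
ee_pos: [530.4, 13.9, 24.5]
ee_rot: [179.9, -0.0, 92.1]
force: [-0.6, 0.7, 0.1]
gripper_width: 0.3
```

```bash
python3 - <<'E'
from h import *
print(env.state()['ee_pos'],env.state()['ee_rot'])
im,p=snap('top','t5.png');im2,q=snap('side','s5.png')
cv2.imwrite('pics/c5.png',np.hstack([cv2.resize(im[150:310,270:430],(390,390),interpolation=2),cv2.resize(im2[180:340,240:400],(390,390),interpolation=2)])[:,:,::-1])
E
```

```text
[530.41102334  13.94901381  24.5332648 ] [ 1.79911669e+02 -8.88525055e-03  9.20670499e+01]
```

View pics/c5.png

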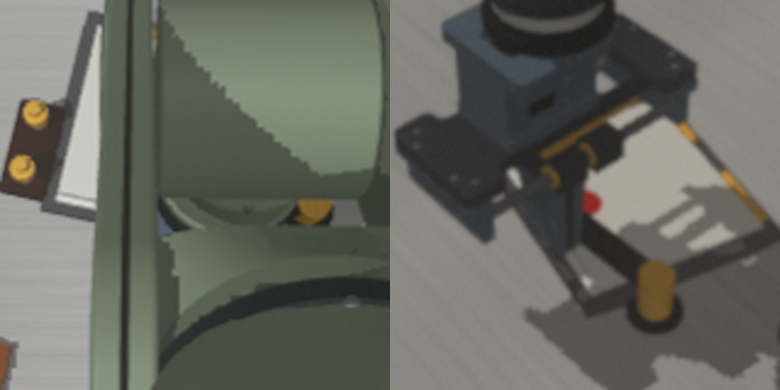

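The latch arm is following, with the finger on its robot side, about 13° short of the target. I'll push to just short of it, back off and measure.

Call:
jog_arm(steps=[1,0.1,0.6,0,5,1,0.2,1,0,8,1,0.2,1.3,0,10,1,0.2,1.3,0,10,1,0.4,0,0,10,1,0.6,-1,-1,10,1,0.9,-2.6,-4,10,1,-2,-4,-8,10,1,-6,-5,-12,10,1,-10,-5,-16,10,1,-10,-5,-16,10,1,-10,-5,-16,10])

```text
time_s: 8.8
ee_pos: [483.8, -89.6, 185.9]
ee_rot: [179.7, -0.0, 81.9]
force: [0.1, -0.4, -0.8]
gripper_width: 0.7
```

```bash
python3 - <<'E'
from h import *
print(env.state()['ee_pos'],env.state()['ee_rot'])
im,p=snap('wrist','w6.png')
import json;np.save('p6.npy',p,allow_pickle=True)
E
```

```text
[483.82137265 -89.56222913 185.92497803] [ 1.79735160e+02 -1.69782649e-03  8.18927999e+01]
```

View pics/w6.png

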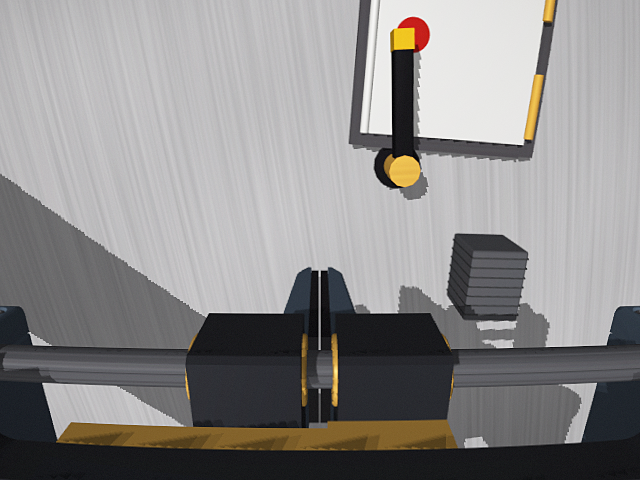

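```bash
cat > m.py <<'E'
from h import *
def meas(im,p,boxT,boxP,boxS):
    def cen(f,b):
        x0,x1,y0,y1=b;r=im[y0:y1,x0:x1].astype(int);m=f(r[...,0],r[...,1],r[...,2]).astype(np.uint8);c=max(cv2.findContours(m,0,1)[0],key=cv2.contourArea)
        return c.reshape(-1,2)+[x0,y0]
    yel=lambda r,g,b:(r>160)&(g>120)&(b<110); red=lambda r,g,b:(r>120)&(g<70)
    cp=cen(yel,boxP);ct=cen(yel,boxT);cs=cen(red,boxS)
    (c,r)=cv2.minEnclosingCircle(cp.astype(np.float32));P=onz(p,*c,38)
    t0,t1=ct.min(0),ct.max(0);tc=((t0[0]+t1[0])/2,t0[1]);T=onz(p,*tc,36)   # far end edge of top face
    (sc,sr)=cv2.minEnclosingCircle(cs.astype(np.float32));S=onz(p,*sc,11.5)
    print('piv',c,r,P[:2],'tip',tc,(t0,t1),T[:2],'len',np.linalg.norm((T-P)[:2]),'spot',sc,sr,S[:2])
    a=lambda v:np.degrees(np.arctan2(v[1],v[0]))
    print('arm dir',a(T-P),'spot dir',a(S-P),'dist',np.linalg.norm((S-P)[:2]))
E
python3 - <<'E'
from m import *
im=cv2.imread('pics/w6.png')[:,:,::-1];p=np.load('p6.npy',allow_pickle=True).item()
meas(im,p,(385,420,20,60),(380,430,145,200),(395,440,10,60))
A=onz(p,350,144,8);B=onz(p,531.5,158,8);d=B-A;print('vent yaw',np.degrees(np.arctan2(d[1],d[0])),np.linalg.norm(d))
E
```

```text
piv (402.3039245605469, 168.30392456054688) 18.449508666992188 [550.94737255 -58.5697072 ] tip (np.float64(403.0), np.int64(28)) (array([392,  28]), array([414,  49])) [560.99402596  39.03470554] len 98.12011328704533 spot (413.74139404296875, 33.7068977355957) 17.120790481567383 [573.78771582  37.49848864]
arm dir 84.12310674158515 spot dir 76.62614996878366 dist 98.74603552445747
vent yaw -11.690898092528398 151.15852157040402
```

The arm is at about 85° and the spot at about 78°, so some 6-7° remain. The fingers are thinner than I assumed, about 8.5 mm half thickness. Second push, then back off.

Call:
jog_arm(steps=[1,4,0,2,3,1,8,1,6,3,1,11.5,2.2,10,3,1,11.5,2.2,14,3,1,11.5,2.2,16.2,3,1,11.5,2.2,16.2,3,1,11.5,3.5,16.2,3,1,11.5,4.3,16.2,3,1,11.4,4.8,16.2,3,1,11.4,5.1,16.2,3,1,11.4,5.2,16.2,3,1,11.4,5.2,16.2,3,1,11.4,4.2,16.2,3,1,11.4,2.2,16,3,1,11.4,2.2,12,3,1,8,1,8,3,1,4,0,4,0,1,0,0,0,0,1,0,0,0,0,1,0,0,0,0])

```text
time_s: 10.85
ee_pos: [483.3, -90.0, 186.1]
ee_rot: [179.7, 0.0, 81.9]
force: [0.4, 0.5, -0.3]
gripper_width: 0.5
```

```bash
python3 - <<'E'
from m import *
print(env.state()['ee_pos'],env.state()['ee_rot'])
im,p=snap('wrist','w7.png');np.save('p7.npy',p,allow_pickle=True)
cv2.imwrite('pics/c7.png',cv2.resize(im[0:200,340:560],None,fx=3,fy=3,interpolation=cv2.INTER_CUBIC)[:,:,::-1])
E
```

```text
[483.2654575  -89.95795926 186.1003649 ] [1.79720784e+02 2.84701061e-02 8.18580089e+01]
```

View pics/c7.png

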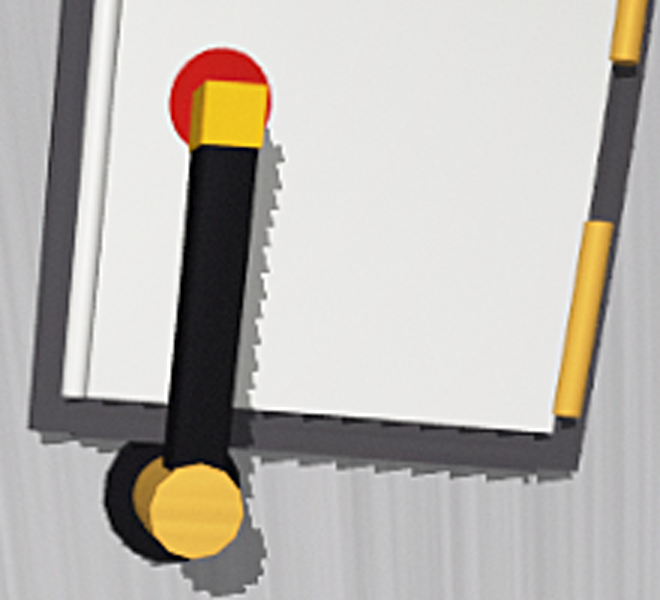

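```bash
python3 - <<'E'
from m import *
p=np.load('p7.npy',allow_pickle=True).item()
f=lambda x,y,z:onz(p,340+x/3-.3,y/3-.3,z)[:2]
a=lambda v:np.degrees(np.arctan2(v[1],v[0]))
P=f(197,509,38);T=f(237,83,36);S=f(221,98,11.5)
print(P,T,S,a(T-P),np.linalg.norm(T-P),a(S-P),np.linalg.norm(S-P))
print('right edge of arm',a(f(267,90,36)-f(236,430,36)))
print('roll line',a(f(120,20,13)-f(88,390,13)), 'frame side',a(f(577,475,8)-f(32,430,8)),'frame left',a(f(64,0,8)-f(32,420,8)))
print('hinge',a(f(612,225,11.5)-f(640,60,11.5)))
E
```

```text
[552.67357164 -60.21437249] [571.57392581  37.61446892] [573.1732527  37.9534951] 79.06527944793423 99.63787231758927 78.20484032376497 100.28542841172533
right edge of arm 79.71575876281719
roll line 78.4433462433903 frame side -12.021760038189369 frame left 78.52582997906096
hinge -102.44784017777971
```

About 1° short (1.5 mm at the tip). One small last nudge.

Call:
jog_arm(steps=[1,4,0,2,4,1,8,1,6,4,1,11.5,2.2,10,4,1,11.5,2.2,14,4,1,11.5,2.2,16.2,4,1,11.5,2.2,16.2,4,1,11.4,3.5,16.2,4,1,11.4,4.5,16.2,4,1,11.4,5,16.2,4,1,11.4,5.2,16.2,4,1,11.4,5.32,16.2,4,1,11.4,5.32,16.2,4,1,11.4,4.2,16.2,4,1,11.4,2.2,16,4,1,11.4,2.2,12,4,1,8,1,8,3,1,4,0,4,0,1,0,0,0,0,1,0,0,0,0,1,0,0,0,0])

```text
time_s: 12.9
ee_pos: [483.1, -89.9, 186.1]
ee_rot: [179.7, 0.0, 81.9]
force: [0.1, 0.8, 0.1]
gripper_width: 0.3
```

```bash
python3 - <<'E'
from m import *
print(env.state()['ee_pos'],env.state()['ee_rot'])
im,p=snap('wrist','w8.png');np.save('p8.npy',p,allow_pickle=True)
cv2.imwrite('pics/c8.png',cv2.resize(im[0:200,340:560],None,fx=3,fy=3,interpolation=cv2.INTER_CUBIC)[:,:,::-1])
E
```

```text
[483.13314727 -89.8791252  186.05278205] [1.79733654e+02 2.50096607e-02 8.18602003e+01]
```

View pics/c8.png

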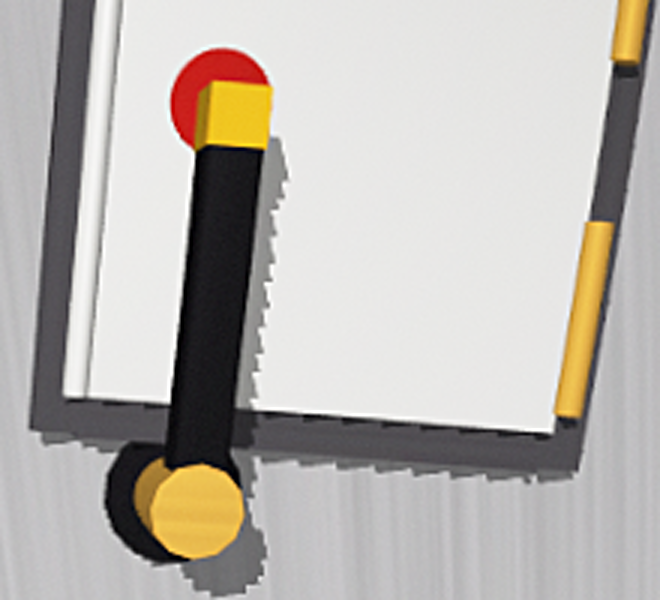

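The tip moved about 1 mm further, so the arm is now at roughly 78.5-79°, within about 0.5° of the target. The flap is still shut and the fingers are clear, so I'm handing in.

```bash
python3 -c "
from workcell import env
print(env.job_done(), env.state()['time_s'])"
```

```text
the job is handed in; nothing more can be done
the job is handed in; nothing more can be done
```

The ventilation opening is closed and latched, and I handed the job in at about 13 s on the robot's clock, against the 51 s limit.

- **Flap:** I pushed it down along its arc with the shut fingers. At the bottom it stopped moving at z = 11.5 mm under 25 N. A look from above then put the red spot at its shut position, within about 1 mm.
- **Latch arm:** I swept it round with the outside of the shut fingers, without gripping, then nudged it twice.
    - **Before the last nudge:** I measured it at 79.1–79.7°, against a target of about 78.3° in world axes.
    - **After it:** I read about 0.6° more by eye from the picture and did not compute it again. The yellow tip is therefore about 1 mm from the spot's centre line.
- **Disagreements:** My vent yaw readings spread from about −10.4° to −12.4°, and the two readings of the arm's angle differed by 0.65°. The final latch angle is therefore good to about 1°.
- **Other things:** The fingers kept clear of the posts, core and weight. I did not re-measure where those stand at the end.

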